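# Roll down the veneer band on an oval bentwood box

## Task

Pick up the standing hand roller by its wooden stem and roll down the glued veneer band on the oval box's round end that faces you, with light, steady pressure (about 5 N; keep it between 2 and 8 N): start with about a second of pressure at the brass pin on the +y side (your left), roll slowly along the edge to the dark seam at the middle of the end, keep pressing there for a good 5 seconds, then roll slowly on to the other pin. Never let the wheel leave the band on the way, do not let the swivelling box swing against its stops, and leave everything else alone. Finish while still holding the roller, upright, pressed steadily on the band at the second pin (your right) with the box at rest.

Things in the scene. Friction and masses are not known exactly. Their poses are not given: they have to be found in the camera images.
- roller: Hand roller, loose, about 0.34 kg, standing on its wheel. Origin: underside of the wheel at rest, z up. Upwards: black rubber wheel, diameter 60, height 40 mm; 6 mm gap; steel disc, diameter 52, from 46 to 56 mm; wooden stem 24 mm square, from 56 to 110 mm, faces along this body's x and y. This is the pose of stem and disc; the wheel floats sideways below.
- wheel_centre (a point): Centre of the roller's wheel, 20 mm above its underside, on the stem axis at rest. The wheel spins freely about the upright axis (next to no drag along the edge) and floats level in x and y on springs of 250 N/m (damping 4 N s/m, travel 35 mm each way): 5 N moves it 20 mm off the stem axis. Use the position only.
- stand: Fixed dark steel foot of the swivel, diameter 170 mm; origin on the bench under the upright swivel axis. Swivel angle = box yaw - stand yaw, 0 at rest. Free bearing, centring spring 0.35 N m/rad, damping 0.10 N m s/rad, inertia of disc and box about 0.03 kg m2 (unknown to 40 percent). Hard stops at 1.3 rad either way: stay within 1.15.
- box: Oval wooden box, bottom up, fixed on a swivelling aluminium disc (diameter 200 mm). Origin: centre of the box's underside, on the swivel axis, 50 mm above the bench; x along its length, its -x end faces the robot. 240 x 120 x 65 mm (top 115 mm above the bench). Outline: half-circles of radius 60 mm centred at x = -60 and +60 mm, straight sides between.
- end_centre (a point): Centre of the half-circle of the box's -x end, 60 mm from the swivel axis, 95 mm above the bench; axes of the box. The wheel touches when its centre is 90 mm from here, level. Keep the wheel centre 95 to 110 mm above the bench, so that the steel disc clears the box top.
- seam (a point): Dark seam of the band at the tip of the -x end (box y = 0), mid-height of the 24 mm band, 99 mm above the bench. A push F at angle a from the tip (seen from the end centre) turns the box with torque F x 0.06 m x sin a (counter-clockwise on the +y side), so the end swings away; at the tip this is unstable: under a wheel held still in the room the tip soon slips away sideways.
- first_pin (a point): Point on the band's face, 99 mm above the bench, 50 degrees from the seam on the box's +y side, below the first small brass pin in the top face: where rolling starts.
- second_pin (a point): The same on the box's -y side, below the second brass pin: where rolling ends.
- glue_pot: Bystander: glue jar, 64 mm in diameter, 90 mm high, loose; origin under its centre.
- hoop: Bystander: wooden hoop, 110 mm in diameter, 60 mm high, loose.
- brush: Bystander: brush lying on the bench, loose.

How it is judged:
By the outcome, as a careful person would: the job done as asked, in the order asked, and still so for the second after the job is handed in, while the arm keeps its last pose, push and grip.
It also fails if it takes over 72 s, if anything falls off the work surface, if the arm or the gripper's body presses on something with over 40 N, if the wrist force passes 120 N, or if a joint passes its speed limit or range.

## Robot

A 6-joint arm with a two-finger parallel gripper is mounted at the origin on the work surface. World frame = base frame: x ahead of the robot, y to its left, z up, the work surface at z = 0. Lengths are in mm, angles in degrees, forces in N, time in s.
With the tool pointing down it reaches from about 300 to 850 mm from the base axis. Payload 4.2 kg.
Tool frame: the origin (TCP) lies midway between the tips of the shut fingers; the grasp point (between the pads) lies 19 mm behind it; z points along the fingers, y is the line along which they close (so a half turn about z gives the same grasp; the last joint's range is limited). The gripper opens to 91 mm and grips with 3 to 60 N. Pads are 32 mm wide; open, the fingers measure 118 mm over their backs; the gripper's body (76 mm by 178 mm) begins 60 mm behind the grasp point.
Start: joints at [-70.588, 18.312, 89.639, -0, 72.044, -1.146], TCP at [201.916, -538.399, 213.976] pointing down, gripper open.
Joint ranges: [-177.97, 177.97], [-48.28, 115.42], [12.27, 149.76], [-77.06, 257.06], [2.81, 150.46], [-146.56, 146.56]. Speed limits (degrees/s): [147.25, 147.25, 180, 180, 180, 180].

## Interface

Orientations are given as [roll, pitch, yaw] about the fixed x, y, z axes, in that order (R = Rz(yaw) Ry(pitch) Rx(roll)).
In Python, from workcell import state, grab_frame, camera_model, workorder gives the robot as it stands.
- The arm moves only by the tool carry_out, never from a script. Its argument "commands" is a list of rows, each a list of 7 numbers: the turn, a rotation vector about the tool's x, y, z in degrees, then the shift along the tool's x, y, z in mm, then the opening, from -1 (shut) to 1 (fully open). In form: [[ax, ay, az, dx, dy, dz, hand], ...]. A call has 1 to 20 rows; each row is the pose to reach, as a shift and turn from the pose commanded when the call began, along the tool's axes at that moment; what a row does not reach only later rows make up. A row lasts 1/10 s, in which the tool goes at most 50 mm and 8.59 degrees, less where a joint would pass 70% of its speed; a pose out of reach is approached as far as the arm can. A call with a gripper value outside its range is refused whole. The fingers move at their own pace and stop on an object; "force" is the grip in N (left out, the last holds). Time passes only in rows, so rows that repeat a pose let the fingers close. It gives the time, the measured TCP pose, the force, the opening and the grip force at its end, in the units of the state.
- state(): the state, without advancing time (a new reading comes with each control period).
- grab_frame(name): name is "side" or "top" or "wrist"; returns the picture (480x640x3 uint8, red, green, blue); there is no depth.
- camera_model(name): a dict with "fx", "fy", "cx", "cy" (pixels), "origin" and "rotation" of the camera in the world; the wrist camera has in their place "mount" (4x4, takes a point from camera to tool coordinates, whose origin is the TCP and whose axes are the flange's). Camera axes: x right, y up, looking along -z (the intrinsics and any distortion apply to the point x, -y, -z); pixel columns grow to the right and rows downward; lengths in mm; the calibration is good to about 2 mm. A picture is of the moment at which its call begins: read the wrist's pose just before it. camera_model takes no time and is no camera call.
- workorder.job_done(): hands the job in; it is judged then, once.
The state is a dict: "time_s": time; "qpos": joint angles; "qvel": joint speeds; "effort": joint torques, N m; "ee_pos": TCP position; "ee_rot": TCP orientation; "force": force on the tool from outside, world axes, zero at the start; "torque": the same for the moment, N m; "gripper_width": finger opening in mm; "gripper_force": force on a finger pad.
Only numpy, scipy, OpenCV 4.12 (cv2) and the standard library are available. Lean on these libraries where they do the work, as an engineer would, in place of code of your own. Each camera call takes 0.05 s, during which the arm holds its last target. There are 200 camera calls.

## Working session

There is one attempt and no reset: what is moved stays moved. The work goes in short steps, Python scripts to look and compute and a tool call to move; the robot and the scene stay as the last step left them, time stands still between calls to the robot, and variables do not carry over. Pictures are saved under pics/ and viewed, at most 10 in all, crops included, and the job is handed in when it is done.

Besides the shell and the picture viewer there is one more tool, called after "Call:" as name(argument=value, ...), one argument or row to a line, values as JSON. carry_out: Moves the arm, as the interface text tells. Its arguments: {"type":"object","properties":{"commands":{"type":"array"},"force":{"type":"number"}},"required":["commands"]}

```bash
ls; mkdir -p pics; python3 - <<'E'
from workcell import state, grab_frame, camera_model, workorder
import cv2
print(state())
for n in("top","side"):
    cv2.imwrite(f"pics/{n}0.png",grab_frame(n)[:,:,::-1]); print(n,camera_model(n))
print(camera_model("wrist"))
E
```

```text
pics
{'time_s': 0.0, 'qpos': array([-7.05897865e+01,  1.83499808e+01,  8.97064188e+01, -1.32247533e-03,
        7.20431005e+01, -1.14550934e+00]), 'qvel': array([ 0.05807276,  0.06206717,  0.01059874, -0.00074986,  0.03878233,
       -0.09939323]), 'effort': array([-2.35036074e-03, -4.12476790e+01, -2.31978124e+01,  7.23236147e-02,
        4.57358616e-02, -1.33881108e-04]), 'ee_pos': array([ 201.72291169, -537.91544389,  213.13683433]), 'ee_rot': array([-1.79900495e+02, -7.32068764e-04,  2.05561310e+01]), 'force': array([-0.58015391, -0.2609323 , -0.21010191]), 'torque': array([0.0212549 , 0.00363324, 0.02720789]), 'gripper_force': 0.0, 'gripper_width': 90.86550926706668}
top {'fx': 435.83249539020903, 'fy': 435.83249539020903, 'cx': 319.61832141502515, 'cy': 245.01450363469914, 'origin': array([ 428.26766089,    7.19634932, 1086.03206118]), 'rotation': array([  7.51495774,  -0.34709657, -89.28535184])}
side {'fx': 501.349660430433, 'fy': 501.349660430433, 'cx': 316.4817419124273, 'cy': 236.33938851004876, 'origin': array([251.33994319, 719.22841298, 607.2107454 ]), 'rotation': array([  57.36933365,   -1.08152378, -154.3063127 ])}
{'fx': 342.0530495940261, 'fy': 342.0530495940261, 'cx': 322.53290191534654, 'cy': 236.68639032928775, 'mount': array([[-8.29839507e-04,  9.71220886e-01,  2.38179139e-01,
         6.67667729e+01],
       [ 9.99999656e-01,  8.10310477e-04,  1.79901407e-04,
         4.68339693e-01],
       [-1.82750478e-05,  2.38179206e-01, -9.71221224e-01,
        -1.70688377e+02],
       [ 0.00000000e+00,  0.00000000e+00,  0.00000000e+00,
         1.00000000e+00]])}
```

View pics/top0.png

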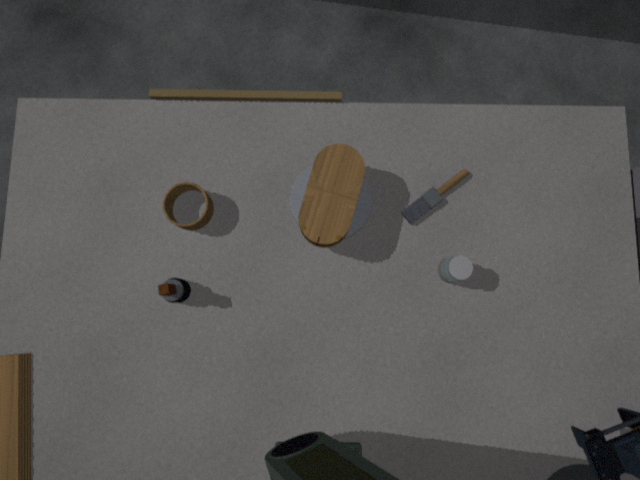

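View pics/side0.png

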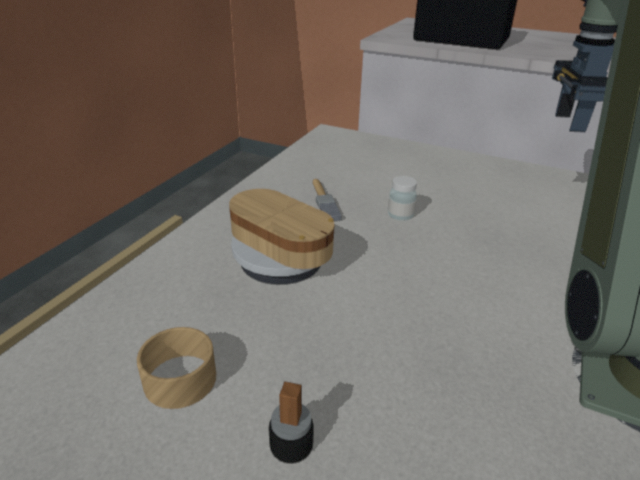

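```bash
cat > h.py <<'E'
import numpy as np, cv2
from scipy.spatial.transform import Rotation as R
from workcell import state, grab_frame, camera_model, workorder
def cam(n, st=None):
    m=camera_model(n)
    if n=="wrist":
        st=st or state(); T=np.eye(4); T[:3,:3]=R.from_euler('xyz',st['ee_rot'],degrees=True).as_matrix(); T[:3,3]=st['ee_pos']
        T=T@m['mount']; return m,T[:3,3],T[:3,:3]
    return m,np.array(m['origin']),R.from_euler('xyz',m['rotation'],degrees=True).as_matrix()
def ray(c,uv):
    m,o,Rm=c; uv=np.atleast_2d(np.asarray(uv,float))
    d=np.c_[(uv[:,0]-m['cx'])/m['fx'],-(uv[:,1]-m['cy'])/m['fy'],-np.ones(len(uv))]@Rm.T
    return o,d
def onz(c,uv,z):
    o,d=ray(c,uv); return o+d*((z-o[2])/d[:,2:3])
def tri(c1,u1,c2,u2):
    o1,d1=ray(c1,u1);o2,d2=ray(c2,u2);d1=d1[0];d2=d2[0]
    s=np.linalg.lstsq(np.c_[d1,-d2],o2-o1,rcond=None)[0]
    p,q=o1+s[0]*d1,o2+s[1]*d2
    return (p+q)/2,np.linalg.norm(p-q)
def proj(c,P):
    m,o,Rm=c; p=(np.atleast_2d(P)-o)@Rm
    return np.c_[m['cx']+m['fx']*p[:,0]/-p[:,2], m['cy']+m['fy']*p[:,1]/p[:,2]]
E
python3 - <<'E'
import cv2,numpy as np
t=cv2.imread('pics/top0.png');s=cv2.imread('pics/side0.png')
f=lambda i,x,y,w,h,k:cv2.resize(i[y:y+h,x:x+w],None,fx=k,fy=k,interpolation=cv2.INTER_CUBIC)
a=np.hstack([f(t,285,130,100,120,2.5*1),f(t,145,265,100,120,2.5)]);b=np.hstack([f(s,220,180,125,120,2.5)[:, :312],f(s,255,370,75,120,2.5)])
w=max(a.shape[1],b.shape[1]);p=lambda i:cv2.copyMakeBorder(i,0,0,0,w-i.shape[1],0)
cv2.imwrite('pics/z.png',np.vstack([p(a),p(b)])); print(w)
E
```

```text
Traceback (most recent call last):
ValueError: all the input array dimensions except for the concatenation axis must match exactly, but along dimension 0, the array at index 0 has size 300 and the array at index 1 has size 275
```

```bash
python3 - <<'E'
import cv2,numpy as np
t=cv2.imread('pics/top0.png');s=cv2.imread('pics/side0.png')
f=lambda i,x,y,w,h,k:cv2.resize(i[y:y+h,x:x+w],None,fx=k,fy=k,interpolation=cv2.INTER_CUBIC)
a=np.hstack([f(t,290,135,100,120,2.5),f(t,150,250,100,120,2.5)]);b=np.hstack([f(s,225,180,120,110,2.5),f(s,255,370,80,110,2.5)])
cv2.imwrite('pics/z.png',np.vstack([a,b]))
E
```

```text
(no output)
```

View pics/z.png

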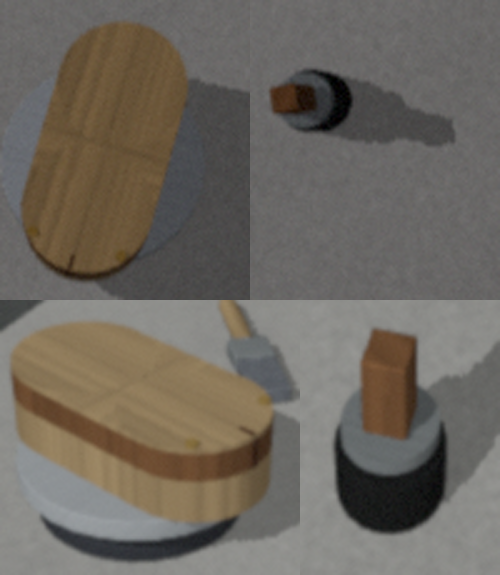

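```bash
python3 - <<'E'
from h import *
t=cv2.imread('pics/top0.png');T=cam('top');S=cam('side')
for n,a,b in [('pin1',(303.6,227),(301.4,237.2)),('pin2',(338.8,237.4),(330.6,220)),('seam',(318.4,239.8),(325.8,233.2)),('stem',(162.5,290),(291,390))]:
    print(n,tri(T,a,S,b), onz(T,a,115)[0])
def blob(img,c,lo,hi):
    m=cv2.inRange(cv2.cvtColor(img,cv2.COLOR_BGR2HSV),lo,hi)
    n,l,st,ce=cv2.connectedComponentsWithStats(m); return (l==l[c[1],c[0]]).astype(np.uint8),st[l[c[1],c[0]]]
hsv=cv2.cvtColor(t,cv2.COLOR_BGR2HSV)
print(hsv[194,332],hsv[165,338],hsv[243,325],hsv[289,165],hsv[300,330])
for smin in (60,80,100):
    m,st=blob(t,(332,180),(5,smin,75),(30,255,255)); print(st)
    c=max(cv2.findContours(m,0,cv2.CHAIN_APPROX_NONE)[0],key=cv2.contourArea)[:,0]
    P=onz(T,c,115)[:,:2].astype(np.float32); r=cv2.minAreaRect(P);print(r, P.min(0),P.max(0))
m,st=blob(t,(165,290),(0,100,30),(20,255,255));print('stem',st)
# side stem minAreaRect of HSV-values
E
```

```text
pin1 (array([597.4064289 ,  39.81344256, 116.695537  ]), np.float64(1.4798743553300766)) [596.99666792  39.60923488 115.        ]
pin2 (array([575.04441237, -39.65165048, 116.98122482]), np.float64(2.1611598505975276)) [574.30752465 -40.08812078 115.        ]
seam (array([566.91439286,   5.37589496, 115.28399814]), np.float64(2.666460853375892)) [568.23156055   5.80170852 115.        ]
stem (array([452.35568458, 350.49310113, 112.40025102]), np.float64(1.8218033359434938)) [451.43913539 349.23497538 115.        ]
[ 17 115 100] [ 19 113 104] [ 16 115  91] [ 13 167  78] [165   5 107]
[ 299  144   66  100 4802]
((677.1905517578125, -23.232887268066406), (119.96629333496094, 238.7506103515625), 74.65047454833984) [560.9805   -97.044464] [793.4479   50.64167]
[ 299  144   66  100 4733]
((676.6553344726562, -23.18505859375), (118.8020248413086, 237.73301696777344), 75.07525634765625) [560.9805   -97.040405] [793.37946   50.555443]
[ 299  144   66  100 4659]
((676.3224487304688, -23.240707397460938), (117.77619171142578, 237.07012939453125), 74.67359924316406) [560.9805   -97.038376] [793.27686   50.469326]
stem [158 284  18  11 161]
```

```bash
cat >> h.py <<'E'
def totool(cmdpos,cmdyaw,target,tyaw):
    """shift (tool axes) and turn about tool z for a down-pointing tool"""
    Rm=R.from_euler('xyz',[180,0,cmdyaw],degrees=True).as_matrix()
    return np.round(Rm.T@(np.array(target)-cmdpos),1), -(tyaw-cmdyaw)
E
python3 - <<'E'
from h import *
S=cam('side'); P=onz(S,[(283.8,381.6),(301.8,384.8),(298.2,398.8),(280.2,394.8)],110); print(P.round(1),P.mean(0))
e=np.diff(np.vstack([P,P[:1]]),axis=0); print(np.degrees(np.arctan2(e[:,1],e[:,0])),np.linalg.norm(e,axis=1))
print(totool([201.9,-538.4,214],20.55,[450,350,214],115))
E
```

```text
[[468.7 341.2 110. ]
 [446.  335.6 110. ]
 [440.  356.9 110. ]
 [462.6 361.4 110. ]] [454.31902648 348.76972714 110.        ]
[-166.05458902  105.62782383   11.33322864  -73.28899247] [23.36437231 22.06757468 23.02132518 21.03335366]
(array([ 544.2, -744.8,   -0. ]), -94.45)
```

Call:
carry_out(
  commands=[
    [0,0,-83.5,547,-744,0,1],
    [0,0,-83.5,547,-744,0,1],
    [0,0,-83.5,547,-744,0,1],
    [0,0,-83.5,547,-744,0,1],
    [0,0,-83.5,547,-744,0,1],
    [0,0,-83.5,547,-744,0,1],
    [0,0,-83.5,547,-744,0,1],
    [0,0,-83.5,547,-744,0,1],
    [0,0,-83.5,547,-744,0,1],
    [0,0,-83.5,547,-744,0,1],
    [0,0,-83.5,547,-744,0,1],
    [0,0,-83.5,547,-744,0,1],
    [0,0,-83.5,547,-744,0,1],
    [0,0,-83.5,547,-744,0,1],
    [0,0,-83.5,547,-744,0,1],
    [0,0,-83.5,547,-744,0,1],
    [0,0,-83.5,547,-744,0,1],
    [0,0,-83.5,547,-744,0,1],
    [0,0,-83.5,547,-744,0,1],
    [0,0,-83.5,547,-744,0,1],
  ],
  force=60,
)

```text
time_s: 2.1
ee_pos: [453.1, 353.2, 212.6]
ee_rot: [-180.0, -0.0, 104.2]
force: [-0.7, -0.8, -0.7]
gripper_width: 91.3
gripper_force: 0.0
```

```bash
python3 - <<'E'
from h import *
s=state();print(s['time_s'],s['ee_pos'],s['ee_rot'],s['qvel'].round(1),s['qpos'].round(1))
cv2.imwrite('pics/w1.png',grab_frame('wrist')[:,:,::-1])
E
```

```text
2.1 [453.10534928 353.19530275 212.63626357] [-1.79956424e+02 -1.04076384e-02  1.04233583e+02] [-2.4 -2.6  3.8 -1.7  1.7 -1.2] [36.8 18.3 89.8  0.  71.9 22.5]
```

View pics/w1.png

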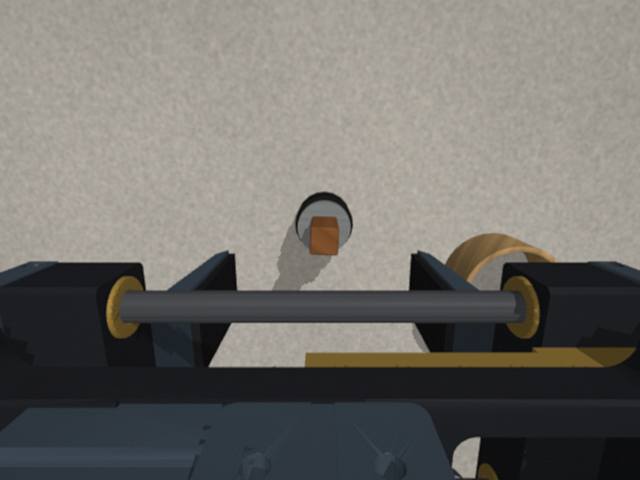

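```bash
python3 - <<'E'
from h import *
s=state();print(s['time_s'],s['ee_pos'],s['ee_rot'],s['qvel'].round(1))
im=grab_frame('wrist')[:,:,::-1]; W=cam('wrist',s); T=cam('top')
hsv=cv2.cvtColor(np.ascontiguousarray(im),cv2.COLOR_BGR2HSV)
m=cv2.inRange(hsv[205:270,290:360],(0,110,40),(18,255,255))
c=max(cv2.findContours(m,0,cv2.CHAIN_APPROX_NONE)[0],key=cv2.contourArea)
print(cv2.boundingRect(c),cv2.minAreaRect(c))
for r in range(205,262,4): 
    x=np.where(m[r-205])[0]; print(r,x.min()+290 if len(x) else 0,x.max()+290 if len(x) else 0,hsv[r,324,2])
E
```

```text
2.15 [452.50194941 351.06140066 212.78636286] [-1.79892388e+02  6.89842125e-02  1.04174996e+02] [-1.8 -2.   2.2 -0.4  0.7 -0.3]
(22, 9, 28, 38) ((35.5, 27.5), (27.0, 37.0), 0.0)
205 0 0 123
209 0 0 120
213 0 0 119
217 314 337 95
221 313 338 98
225 312 339 121
229 312 339 113
233 312 339 118
237 312 339 120
241 312 339 123
245 312 338 126
249 312 338 122
253 0 0 121
257 0 0 123
261 0 0 121
```

```bash
python3 - <<'E'
from h import *
s=dict(ee_pos=np.array([452.2,350.2,212.8]),ee_rot=[180,0,104.17])
s=state(); print(s['time_s'],s['ee_pos'])
s0=dict(ee_pos=np.array([452.50,351.06,212.79]),ee_rot=np.array([-179.89,.07,104.17]))
W=cam('wrist',s0);T=cam('top');S=cam('side')
print(onz(W,(325.7,238),110),onz(W,[(312,252),(339.5,252),(339.5,223),(312,223)],110).round(1))
print(tri(W,(325.7,238),S,(291,390)),tri(W,(325.7,238),T,(162.5,290)))
print('hoop',onz(T,(188,205),60))
E
```

```text
2.2 [452.26282742 349.87187913 213.06317779]
[[455.42127125 349.65921808 110.        ]] [[447.3 335.2 110. ]
 [469.5 340.8 110. ]
 [463.2 364.6 110. ]
 [441.5 359.1 110. ]]
(array([454.8596528 , 349.21691222, 109.83438732]), np.float64(1.3955955051603268)) (array([453.36242246, 350.20267178, 112.73808377]), np.float64(3.7490162152827184))
hoop [[656.32764446 319.64176745  60.        ]]
```

Call:
carry_out(
  commands=[
    [0,0,0,-1.3,2.2,30,1],
    [0,0,0,-1.3,2.2,60,1],
    [0,0,0,-1.3,2.2,90,1],
    [0,0,0,-1.3,2.2,115,1],
    [0,0,0,-1.3,2.2,132,1],
    [0,0,0,-1.3,2.2,142,1],
    [0,0,0,-1.3,2.2,142,1],
    [0,0,0,-1.3,2.2,142,1],
    [0,0,0,-1.3,2.2,142,-1],
    [0,0,0,-1.3,2.2,142,-1],
    [0,0,0,-1.3,2.2,142,-1],
    [0,0,0,-1.3,2.2,142,-1],
    [0,0,0,-1.3,2.2,142,-1],
    [0,0,0,-1.3,2.2,142,-1],
    [0,0,0,-1.3,2.2,142,-1],
    [0,0,0,-1.3,2.2,142,-1],
  ],
  force=60,
)

```text
time_s: 3.8
ee_pos: [455.3, 349.6, 71.9]
ee_rot: [-180.0, 0.0, 104.1]
force: [-0.2, -0.5, 0.2]
gripper_width: 30.1
gripper_force: 0.0
```

Call:
carry_out(
  commands=[
    [0,0,0,0,0,0,-1],
    [0,0,0,0,0,0,-1],
    [0,0,0,0,0,0,-1],
    [0,0,0,0,0,0,-1],
    [0,0,0,0,0,0,-1],
    [0,0,0,0,0,0,-1],
    [0,0,0,0,0,0,-1],
    [0,0,0,0,0,-20,-1],
    [0,0,0,0,0,-45,-1],
    [0,0,0,0,0,-65,-1],
    [0,0,0,0,0,-80,-1],
    [0,0,0,0,0,-83,-1],
    [0,0,0,0,0,-83,-1],
    [0,0,0,0,0,-83,-1],
    [0,0,0,0,0,-83,-1],
    [0,0,0,0,0,-83,-1],
  ],
)

```text
time_s: 5.4
ee_pos: [454.9, 349.3, 154.0]
ee_rot: [-179.9, 0.0, 104.1]
force: [-0.4, -0.0, -3.6]
gripper_width: 23.6
gripper_force: 60.0
```

```bash
python3 - <<'E'
from h import *
s=state();print(s['force'],s['torque'])
t=grab_frame('top')[:,:,::-1];b=grab_frame('side')[:,:,::-1]
f=lambda i,x,y,w,h,k:cv2.resize(np.ascontiguousarray(i[y:y+h,x:x+w]),None,fx=k,fy=k)
cv2.imwrite('pics/g.png',f(b,200,300,200,150,3))
E
```

```text
[-0.3959785  -0.02865476 -3.59644395] [-0.03659635 -0.08023642  0.00956436]
```

View pics/g.png

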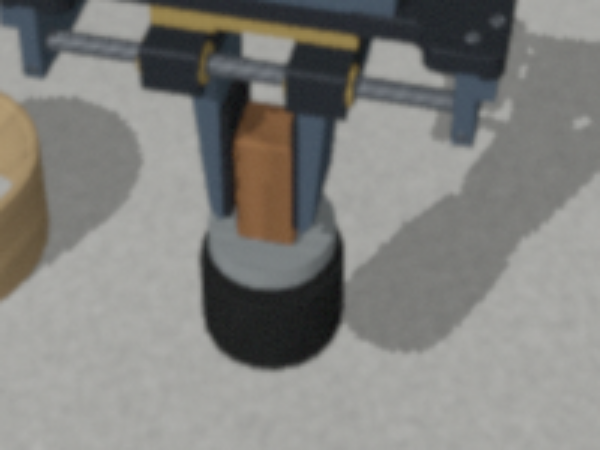

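Call:
carry_out(
  commands=[
    [0,0,0,-8,1.5,0,-1],
    [0,0,0,-25,4.7,0,-1],
    [0,0,0,-50,9.4,0,-1],
    [0,0,0,-80,15,0,-1],
    [0,0,0,-110,20.7,0,-1],
    [0,0,0,-140,26.3,0,-1],
    [0,0,0,-170,31.9,0,-1],
    [0,0,0,-200,37.6,0,-1],
    [0,0,0,-225,42.2,0,-1],
    [0,0,0,-247,46.4,0,-1],
    [0,0,0,-263,49.4,0,-1],
    [0,0,0,-272,51,0,-1],
    [0,0,0,-276,51.8,0,-1],
    [0,0,0,-276,51.8,0,-1],
    [0,0,0,-276,51.8,0,-1],
    [0,0,0,-276,51.8,0,-1],
    [0,0,0,-276,51.8,0,-1],
    [0,0,0,-276,51.8,0,-1],
  ],
)

```text
time_s: 7.3
ee_pos: [572.4, 94.9, 155.0]
ee_rot: [-180.0, 0.0, 104.1]
force: [0.0, -0.2, -3.4]
gripper_width: 23.7
gripper_force: 60.0
```

```bash
cat >> h.py <<'E'
O=np.array([677,-23.2]); TH0=-15.2
def boxyaw(img=None,save=None):
    im=np.ascontiguousarray((grab_frame('top') if img is None else img)[:,:,::-1])
    if save: cv2.imwrite(save,im)
    m=cv2.inRange(cv2.cvtColor(im,cv2.COLOR_BGR2HSV),(5,80,75),(30,255,255))
    v,u=np.nonzero(m); P=onz(cam('top'),np.c_[u,v],115)[:,:2]-O; r=np.hypot(*P.T)
    k=(r>68)&(r<125)&(P[:,0]>0); P=P[k]; c=P.mean(0)
    return np.degrees(np.arctan2(c[1],c[0])),k.sum()
E
python3 - <<'E'
from h import *
F=[]
for i in range(6):
    s=state();F.append(np.r_[s['force'],s['torque']]); a=boxyaw(save='pics/pre.png' if i==0 else None)
print(a,s['time_s'],s['ee_pos'],s['ee_rot']);print(np.round(F,2))
E
```

```text
(np.float64(-15.128266195989433), np.int64(1039)) 7.55 [572.5664104   94.48061104 154.93557388] [1.79997811e+02 5.56465397e-03 1.04061797e+02]
[[ 0.03 -0.21 -3.36 -0.03 -0.16 -0.04]
 [ 0.36  1.07 -3.    0.   -0.06 -0.04]
 [-0.64  0.2  -2.89 -0.03 -0.12  0.  ]
 [ 0.07 -0.17 -2.67 -0.02 -0.08 -0.01]
 [ 0.02  0.32 -3.47  0.03 -0.1   0.  ]
 [ 0.2  -0.31 -3.3   0.01 -0.09 -0.02]]
```

View pics/pre.png

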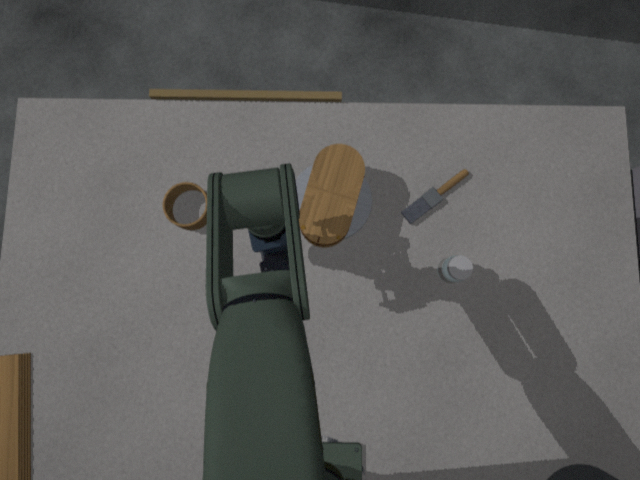

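```bash
cat >> h.py <<'E'
def sideyaw(save=None):
    im=np.ascontiguousarray(grab_frame('side')[:,:,::-1]); S=cam('side')
    if save: cv2.imwrite(save,im)
    return sy(im)
def sy(im,dbg=None):
    S=cam('side'); h=cv2.cvtColor(im,cv2.COLOR_BGR2HSV)
    m=cv2.inRange(h,(14,60,110),(30,255,255)); m=cv2.morphologyEx(m,cv2.MORPH_CLOSE,np.ones((3,3),np.uint8))
    m=cv2.erode(m,np.ones((3,3),np.uint8))
    n,l=cv2.connectedComponents(m); u,v=proj(S,[[*(O+[15,0]),115]])[0].round().astype(int)
    c=(l==l[v,u])&(l[v,u]>0); c=cv2.dilate(c.astype(np.uint8),np.ones((3,3),np.uint8))
    if dbg: cv2.imwrite(dbg,np.vstack([im[150:300,180:420],cv2.merge([c*255]*3)[150:300,180:420]]))
    vv,uu=np.nonzero(c); P=onz(S,np.c_[uu,vv],115)[:,:2]-O; r=np.hypot(*P.T)
    k=(r>70)&(r<125)&(P[:,0]>0); q=P[k].mean(0)
    return np.degrees(np.arctan2(q[1],q[0])),k.sum(),r[k].max()
E
python3 - <<'E'
from h import *
print(sideyaw('pics/s1.png'))
im=cv2.imread('pics/s1.png');h=cv2.cvtColor(im,cv2.COLOR_BGR2HSV)
for p in [(260,205),(290,215),(300,230),(270,235),(250,228),(270,250),(300,252),(320,240)]: print(p,h[p[1],p[0]])
sy(im,'pics/d1.png')
E
```

```text
(np.float64(36.52581862751449), np.int64(850), np.float64(123.73437867334715))
(260, 205) [ 18  91 151]
(290, 215) [113  28  37]
(300, 230) [ 13 134 116]
(270, 235) [ 14 137 112]
(250, 228) [ 14 137 110]
(270, 250) [ 19  88 163]
(300, 252) [ 90  15 117]
(320, 240) [ 15 137  80]
```

View pics/d1.png

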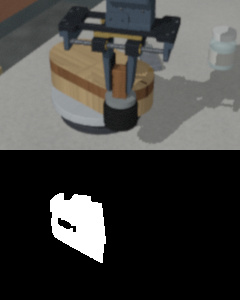

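```bash
cat >> h.py <<'E'
def sy(im,dbg=None):
    """box yaw from the upper edge of the band on the +y long side, side camera"""
    S=cam('side'); h=cv2.cvtColor(im,cv2.COLOR_BGR2HSV)
    top=cv2.inRange(h,(14,50,100),(26,112,255)); band=cv2.inRange(h,(9,117,50),(17,175,150))
    pts=[]
    for u in range(215,345):
        c=np.nonzero(band[170:290,u])[0]+170
        for v in c[(c>3)]:
            if band[v:v+5,u].all() and (top[v-7:v-2,u]>0).sum()>=4: pts.append((u,v-.5)); break
    if len(pts)<8: return None,len(pts),0,0
    P=onz(S,pts,115)[:,:2]-O; r=np.hypot(*P.T); Q=P[(r>52)&(r<83)].astype(np.float32)
    for _ in range(3):
        if len(Q)<8: return None,len(Q),0,0
        vx,vy,x,y=cv2.fitLine(Q,cv2.DIST_HUBER,0,.01,.01).ravel()
        if vx<0: vx,vy=-vx,-vy
        d=(Q-[x,y])@[-vy,vx]; Q=Q[abs(d)<max(2.5,2*np.median(abs(d)))]
    return np.degrees(np.arctan2(vy,vx)),len(Q),np.ptp(Q@[vx,vy]),-vy*x+vx*y
E
python3 - <<'E'
from h import *
print(sy(cv2.imread('pics/s1.png')),sy(cv2.imread('pics/side0.png')))
E
```

```text
(np.float32(-14.916685), 38, np.float32(101.04226), np.float32(64.735916)) (np.float32(-14.845888), 39, np.float32(102.39022), np.float32(64.48546))
```

```bash
cat >> h.py <<'E'
import json
O=np.array([677,-22.]); TH0=-15.0; YAW=104.05
def E_of(phi): th=np.radians(TH0)+phi; return O-60*np.array([np.cos(th),np.sin(th)])
def wdir(phi,a): t=np.radians(TH0)+phi+np.pi-a; return np.array([np.cos(t),np.sin(t)])
def plan(cmd,segs,phi,w=0,I=.03,pre=None):
    """cmd: commanded stem xy; segs: (a0,a1,F0,F1,T) deg,N,s; rows are tool x,y shifts (mm)"""
    rows=[];p=phi;Rm=R.from_euler('xyz',[180,0,YAW],degrees=True).as_matrix()[:2,:2]
    for i in (range(pre[1]) if pre else []):
        rr=pre[0]+(90-pre[0])*(i+1)/pre[1]; rows.append(E_of(p)+rr*wdir(p,np.radians(segs[0][0])))
    for a0,a1,F0,F1,T in segs:
        n=round(T*10)
        for i in range(n):
            for j in range(20):
                s=(i+(j+1)/20)/n; a=np.radians(a0+(a1-a0)*s); F=F0+(F1-F0)*s
                al=(.06*F*np.sin(a)-.35*p-.1*w)/I; w+=al*.005; p+=w*.005
            rows.append(E_of(p)+(90-4*F)*wdir(p,a))
    rows=np.array(rows); T=np.round(2*((rows-cmd)@Rm))/2
    print('end phi %.1f w %.2f'%(np.degrees(p),w),'end cmd',(np.array(cmd)+T[-1]@Rm.T).round(2))
    print(T.tolist()); print([[round(float(q),1) for q in x] for x in rows[::5]])
def est(cmd):
    """where the box is: camera yaw, and contact from force + stem"""
    f=[];cy=[]
    for i in range(3):
        s=state();f.append(s['force'][:2]-[0,.1]);S=s['ee_pos'][:2]
        im=np.ascontiguousarray(grab_frame('side')[:,:,::-1]); y=sy(im); cy.append((None if y[0] is None else round(float(y[0])-TH0,1),y[1],round(float(y[2]))))
    cv2.imwrite('pics/last.png',im)
    f=np.mean(f,0); F=np.hypot(*f); print('t',s['time_s'],'pos',s['ee_pos'].round(2),'f',f.round(2),'F %.2f'%F,'phi cam',cy)
    ps=[c[0] for c in cy if c[0] is not None]
    if ps:
        p=np.radians(np.median(ps)); v=S-E_of(p); th=np.radians(TH0)+p+np.pi
        a=th-np.arctan2(v[1],v[0]); b=th-np.arctan2(f[1],f[0]); wr=lambda x:(np.degrees(x)+180)%360-180
        print('a from geometry %.1f, from force %.1f; F from geometry %.2f'%(wr(a),wr(b),(90-np.hypot(*v))/4))
E
python3 - <<'E'
from h import *
c=[572.7,94.5]; print(np.hypot(*(c-E_of(0))),np.degrees(np.arctan2(*(c-E_of(0))[::-1])))
plan(c,[(50,50,0,4.5,3.0)],0,pre=(110,10))
E
```

```text
111.09870434722801 114.65457309995926
end phi 30.7 w 0.20 end cmd [559.63   2.58]
[[-3.0, -0.0], [-5.0, 0.5], [-7.0, 0.5], [-9.0, 1.0], [-11.0, 1.5], [-13.0, 2.0], [-15.0, 2.0], [-17.0, 2.5], [-19.0, 3.0], [-21.0, 3.5], [-21.5, 3.5], [-22.0, 3.5], [-23.0, 2.5], [-24.5, 2.0], [-26.0, 0.5], [-27.5, -1.0], [-29.5, -3.0], [-32.0, -5.0], [-34.0, -7.5], [-36.5, -9.5], [-39.0, -11.5], [-41.5, -13.5], [-44.0, -15.5], [-46.5, -17.5], [-49.0, -19.0], [-51.5, -20.5], [-54.0, -22.0], [-56.5, -23.5], [-59.0, -24.5], [-61.0, -26.0], [-63.5, -27.0], [-66.0, -28.0], [-68.5, -29.0], [-71.0, -30.0], [-73.5, -31.0], [-76.0, -32.0], [-78.5, -32.5], [-81.0, -33.5], [-83.5, -34.0], [-86.0, -35.0]]
[[573.4, 91.4], [577.6, 82.3], [581.2, 74.5], [578.3, 67.4], [571.0, 53.8], [565.3, 39.5], [562.0, 26.2], [560.2, 13.1]]
```

Call:
carry_out(
  commands=[
    [0,0,0,-3,0,0,-1],
    [0,0,0,-5,0.5,0,-1],
    [0,0,0,-7,0.5,0,-1],
    [0,0,0,-9,1,0,-1],
    [0,0,0,-11,1.5,0,-1],
    [0,0,0,-13,2,0,-1],
    [0,0,0,-15,2,0,-1],
    [0,0,0,-17,2.5,0,-1],
    [0,0,0,-19,3,0,-1],
    [0,0,0,-21,3.5,0,-1],
    [0,0,0,-21.5,3.5,0,-1],
    [0,0,0,-22,3.5,0,-1],
    [0,0,0,-23,2.5,0,-1],
    [0,0,0,-24.5,2,0,-1],
    [0,0,0,-26,0.5,0,-1],
    [0,0,0,-27.5,-1,0,-1],
    [0,0,0,-29.5,-3,0,-1],
    [0,0,0,-32,-5,0,-1],
    [0,0,0,-34,-7.5,0,-1],
    [0,0,0,-36.5,-9.5,0,-1],
  ],
)

```text
time_s: 9.65
ee_pos: [571.8, 56.5, 154.9]
ee_rot: [-180.0, -0.0, 104.1]
force: [-0.8, 0.4, -2.7]
gripper_width: 23.9
gripper_force: 60.0
```

```bash
python3 - <<'E'
from h import *
est(0)
E
```

```text
t 9.75 pos [571.81  56.32 154.91] f [-1.02  0.7 ] F 1.24 phi cam [(5.2, 44, 106), (5.7, 44, 106), (6.3, 44, 104)]
a from geometry 46.9, from force 25.3; F from geometry 1.85
```

```bash
cat >> h.py <<'E'
def adv(c,d):
    Rm=R.from_euler('xyz',[180,0,YAW],degrees=True).as_matrix()[:2,:2]; return np.array(c)+Rm@np.array(d)
E
python3 - <<'E'
from h import *
c=adv([572.7,94.5],[-36.5,-9.5]);print(c)
plan(c,[(48,50,1.8,4.5,1.7),(50,50,4.5,4.6,0.3)],np.radians(7),.2)
E
```

```text
[572.34525165  56.78562405]
end phi 33.6 w 0.15 end cmd [559.14  -3.73]
[[-4.0, -3.5], [-7.0, -5.5], [-10.0, -8.0], [-13.0, -10.0], [-16.5, -12.5], [-19.5, -14.0], [-23.0, -16.0], [-25.5, -17.5], [-28.5, -19.0], [-31.5, -20.0], [-34.0, -21.0], [-36.5, -22.0], [-39.0, -22.5], [-41.5, -23.5], [-44.0, -24.0], [-46.5, -24.5], [-49.0, -25.0], [-51.5, -26.0], [-53.5, -27.0], [-55.5, -27.5]]
[[570.1, 52.1], [563.3, 34.3], [560.3, 18.8], [559.8, 5.7]]
```

Call:
carry_out(
  commands=[
    [0,0,0,-3.5,-3,0,-1],
    [0,0,0,-7,-5.5,0,-1],
    [0,0,0,-10,-8,0,-1],
    [0,0,0,-13,-10,0,-1],
    [0,0,0,-16.5,-12.5,0,-1],
    [0,0,0,-19.5,-14,0,-1],
    [0,0,0,-23,-16,0,-1],
    [0,0,0,-25.5,-17.5,0,-1],
    [0,0,0,-28.5,-19,0,-1],
    [0,0,0,-31.5,-20,0,-1],
    [0,0,0,-34,-21,0,-1],
    [0,0,0,-36.5,-22,0,-1],
    [0,0,0,-39,-22.5,0,-1],
    [0,0,0,-41.5,-23.5,0,-1],
    [0,0,0,-44,-24,0,-1],
    [0,0,0,-46.5,-24.5,0,-1],
    [0,0,0,-49,-25,0,-1],
    [0,0,0,-51.5,-26,0,-1],
    [0,0,0,-53.5,-27,0,-1],
    [0,0,0,-55.5,-27.5,0,-1],
  ],
)

```text
time_s: 11.8
ee_pos: [558.7, -4.1, 154.8]
ee_rot: [-180.0, 0.0, 104.1]
force: [-4.0, 2.4, -2.8]
gripper_width: 23.7
gripper_force: 60.0
```

```bash
python3 - <<'E'
from h import *
est(0)
E
```

```text
t 11.9 pos [558.81  -4.14 154.85] f [-4.21  2.29] F 4.80 phi cam [(29.9, 55, 103), (30.8, 56, 105), (30.1, 56, 105)]
a from geometry 44.2, from force 43.6; F from geometry 5.26
```

```bash
python3 - <<'E'
from h import *
c=adv(adv([572.7,94.5],[-36.5,-9.5]),[-55.5,-27.5]);print(c)
plan(c,[(44,51,5.2,4.9,0.6),(51,51,4.9,4.9,1.2)],np.radians(30.5),.0)
E
```

```text
[559.14158936  -3.7301863 ]
end phi 37.5 w -0.02 end cmd [559.51 -11.37]
[[-0.5, -0.5], [-0.5, -0.0], [-1.5, -0.0], [-2.5, -0.0], [-3.5, -0.0], [-4.0, -0.0], [-6.0, -0.5], [-7.5, -1.0], [-8.5, -1.5], [-9.0, -2.0], [-9.0, -2.0], [-9.5, -2.0], [-9.0, -2.0], [-9.0, -1.5], [-8.5, -1.5], [-8.0, -1.5], [-8.0, -1.5], [-7.5, -1.5]]
[[558.8, -4.3], [560.1, -7.8], [559.6, -13.1], [559.6, -11.9]]
```

Call:
carry_out(
  commands=[
    [0,0,0,-0.5,0,0,-1],
    [0,0,0,-0.5,0,0,-1],
    [0,0,0,-1.5,0,0,-1],
    [0,0,0,-2.5,0,0,-1],
    [0,0,0,-3.5,0,0,-1],
    [0,0,0,-4,0,0,-1],
    [0,0,0,-5,-0.5,0,-1],
    [0,0,0,-6,-1,0,-1],
    [0,0,0,-6.5,-1,0,-1],
    [0,0,0,-7,-1,0,-1],
    [0,0,0,-7,-1,0,-1],
    [0,0,0,-7,-1,0,-1],
  ],
)

```text
time_s: 13.15
ee_pos: [559.7, -10.8, 154.9]
ee_rot: [-180.0, 0.0, 104.1]
force: [-4.6, 1.8, -4.3]
gripper_width: 23.7
gripper_force: 60.0
```

```bash
python3 - <<'E'
from h import *
est(0)
E
```

```text
t 13.25 pos [559.68 -10.84 154.87] f [-5.04  1.93] F 5.40 phi cam [(34.5, 57, 105), (33.8, 56, 103), (34.4, 55, 105)]
a from geometry 46.5, from force 40.4; F from geometry 5.44
```

Call:
carry_out(
  commands=[
    [0,0,0,1,0,0,-1],
    [0,0,0,2,0,0,-1],
    [0,0,0,3,0,0,-1],
    [0,0,0,4,0,0,-1],
    [0,0,0,5,0,0,-1],
    [0,0,0,5.5,0,0,-1],
    [0,0,0,5.5,0,0,-1],
    [0,0,0,5.5,0,0,-1],
    [0,0,0,5.5,0,0,-1],
    [0,0,0,5.5,0,0,-1],
    [0,0,0,5.5,0,0,-1],
    [0,0,0,5.5,0,0,-1],
    [0,0,0,5.5,0,0,-1],
    [0,0,0,5.5,0,0,-1],
  ],
)

```text
time_s: 14.7
ee_pos: [558.4, -5.5, 154.9]
ee_rot: [-180.0, 0.0, 104.1]
force: [-3.8, 2.7, -5.9]
gripper_width: 23.7
gripper_force: 60.0
```

```bash
python3 - <<'E'
from h import *
est(0)
print(adv(adv(adv([572.7,94.5],[-36.5,-9.5]),[-55.5,-27.5]),[-1.5,-1]))
E
```

```text
t 14.8 pos [558.4   -5.52 154.93] f [-3.39  2.09] F 3.99 phi cam [(32.1, 55, 102), (32.1, 55, 102), (32.6, 55, 102)]
a from geometry 46.2, from force 48.7; F from geometry 4.97
[558.53565794  -5.42808121]
```

Call:
carry_out(
  commands=[
    [0,0,0,1,0.5,0,-1],
    [0,0,0,2,1.5,0,-1],
    [0,0,0,3,2,0,-1],
    [0,0,0,3.5,2.5,0,-1],
    [0,0,0,3.5,2.5,0,-1],
    [0,0,0,3.5,2.5,0,-1],
    [0,0,0,3.5,2.5,0,-1],
    [0,0,0,3.5,2.5,0,-1],
    [0,0,0,3.5,2.5,0,-1],
    [0,0,0,3.5,2.5,0,-1],
    [0,0,0,3.5,2.5,0,-1],
    [0,0,0,3.5,2.5,0,-1],
    [0,0,0,3.5,2.5,0,-1],
  ],
)

```text
time_s: 16.15
ee_pos: [560.0, -1.5, 154.9]
ee_rot: [-180.0, 0.0, 104.1]
force: [-3.9, 2.0, -4.9]
gripper_width: 23.4
gripper_force: 60.0
```

```bash
python3 - <<'E'
from h import *
est(0)
c=adv(adv(adv(adv([572.7,94.5],[-36.5,-9.5]),[-55.5,-27.5]),[-1.5,-1]),[3.5,2.5]); print(c)
plan(c,[(50,25,4.6,4.4,2.0)],np.radians(31.5),0)
E
```

```text
t 16.25 pos [560.    -1.5  154.95] f [-3.47  2.09] F 4.05 phi cam [(31.6, 56, 105), (31.5, 56, 105), (31.6, 55, 102)]
a from geometry 48.9, from force 47.7; F from geometry 4.90
[560.11117863  -1.425865  ]
end phi 20.6 w -0.15 end cmd [548.83  -3.73]
[[0.5, -1.0], [-1.0, -2.5], [-3.0, -4.0], [-4.5, -5.5], [-6.0, -6.5], [-7.0, -7.5], [-7.5, -8.0], [-7.5, -8.5], [-7.0, -9.0], [-7.0, -9.5], [-6.0, -10.0], [-5.5, -10.0], [-4.5, -10.5], [-3.5, -10.5], [-3.0, -10.5], [-2.0, -10.5], [-1.5, -11.0], [-1.0, -11.0], [-0.0, -11.0], [0.5, -11.5]]
[[558.8, -1.1], [554.7, -9.8], [552.1, -9.8], [550.2, -6.1]]
```

```bash
sed -i 's/^O=np.array(\[677,-22.\])/O=np.array([678,-22.5]); R0=88.5/; s/(90-4\*F)\*wdir/(R0-4*F)*wdir/; s/(90-np.hypot/(R0-np.hypot/' h.py
python3 - <<'E'
from h import *
plan([560.1,-1.4],[(49,45,4.3,4.3,0.5),(45,30,4.3,4.2,1.5)],np.radians(31.6),0)
E
```

```text
end phi 22.4 w -0.11 end cmd [552.22  -2.86]
[[-1.0, -0.5], [-1.5, -1.0], [-2.0, -2.0], [-2.5, -2.5], [-3.0, -3.0], [-3.0, -3.5], [-3.5, -4.0], [-3.5, -4.5], [-3.5, -5.0], [-3.0, -5.5], [-3.0, -5.5], [-2.5, -6.0], [-2.0, -6.5], [-1.5, -6.5], [-1.0, -7.0], [-1.0, -7.0], [-0.5, -7.0], [-0.0, -7.5], [0.5, -7.5], [0.5, -8.0]]
[[559.8, -2.3], [557.4, -5.4], [555.2, -5.5], [553.5, -3.9]]
```

Call:
carry_out(
  commands=[
    [0,0,0,-1,-0.5,0,-1],
    [0,0,0,-1.5,-1,0,-1],
    [0,0,0,-2,-2,0,-1],
    [0,0,0,-2.5,-2.5,0,-1],
    [0,0,0,-3,-3,0,-1],
    [0,0,0,-3,-3.5,0,-1],
    [0,0,0,-3.5,-4,0,-1],
    [0,0,0,-3.5,-4.5,0,-1],
    [0,0,0,-3.5,-5,0,-1],
    [0,0,0,-3,-5.5,0,-1],
    [0,0,0,-3,-5.5,0,-1],
    [0,0,0,-2.5,-6,0,-1],
    [0,0,0,-2,-6.5,0,-1],
    [0,0,0,-1.5,-6.5,0,-1],
    [0,0,0,-1,-7,0,-1],
    [0,0,0,-1,-7,0,-1],
    [0,0,0,-0.5,-7,0,-1],
    [0,0,0,0,-7.5,0,-1],
    [0,0,0,0.5,-7.5,0,-1],
    [0,0,0,0.5,-8,0,-1],
  ],
)

```text
time_s: 18.3
ee_pos: [552.1, -2.9, 154.9]
ee_rot: [180.0, 0.0, 104.1]
force: [-4.3, 0.9, -4.7]
gripper_width: 23.7
gripper_force: 60.0
```

```bash
python3 - <<'E'
from h import *
est(0)
plan([552.2,-2.9],[(32,18,4.3,4.2,1.2)],np.radians(24),-.1)
plan([552.2,-2.9],[(28,16,4.3,4.2,1.2)],np.radians(22),-.1)
E
```

```text
t 18.4 pos [552.01  -3.02 154.94] f [-3.68  1.14] F 3.85 phi cam [(24.9, 54, 105), (25.0, 54, 105), (24.4, 54, 105)]
a from geometry 33.9, from force 27.1; F from geometry 3.82
end phi 15.1 w -0.15 end cmd [ 5.4953e+02 -4.8000e-01]
[[-1.5, 0.0], [-1.0, -0.0], [-1.0, -0.5], [-1.0, -1.0], [-0.5, -1.0], [-0.0, -1.5], [0.0, -1.5], [0.5, -1.5], [1.0, -1.5], [1.5, -1.5], [2.5, -2.0], [3.0, -2.0]]
[[552.7, -4.1], [551.0, -3.4], [549.9, -1.1]]
end phi 13.3 w -0.13 end cmd [549.65   1.1 ]
[[-1.0, -1.0], [-0.5, -1.0], [-0.0, -1.0], [0.5, -1.0], [1.0, -1.5], [1.5, -1.5], [2.0, -1.5], [2.5, -1.5], [3.0, -1.5], [3.5, -1.5], [4.0, -1.5], [4.5, -1.5]]
[[551.6, -4.1], [550.6, -1.9], [549.8, 0.6]]
```

Call:
carry_out(
  commands=[
    [0,0,0,-0.5,0,0,-1],
    [0,0,0,-1,0,0,-1],
    [0,0,0,-1,-0.5,0,-1],
    [0,0,0,-1,-1,0,-1],
    [0,0,0,-1,-1,0,-1],
    [0,0,0,-0.5,-1.5,0,-1],
    [0,0,0,0,-1.5,0,-1],
    [0,0,0,0,-1.5,0,-1],
    [0,0,0,0.5,-1.5,0,-1],
    [0,0,0,1,-1.5,0,-1],
    [0,0,0,1.5,-2,0,-1],
    [0,0,0,2,-2,0,-1],
  ],
)

```text
time_s: 19.65
ee_pos: [549.7, -1.5, 154.9]
ee_rot: [180.0, 0.0, 104.1]
force: [-3.7, 1.8, -5.0]
gripper_width: 23.6
gripper_force: 60.0
```

```bash
python3 - <<'E'
from h import *
est(0)
c=adv([552.2,-2.9],[2,-2]);print(c)
plan(c,[(22,8,4,4,1.0)],np.radians(18),-.12)
plan(c,[(18,6,4,4,1.0)],np.radians(16),-.12)
E
```

```text
t 19.75 pos [549.69  -1.45 154.95] f [-3.65  1.57] F 3.97 phi cam [(20.9, 52, 104), (20.4, 51, 103), (20.4, 51, 103)]
a from geometry 26.7, from force 28.6; F from geometry 3.73
[549.77429443  -1.44536861]
end phi 8.0 w -0.17 end cmd [548.56   3.41]
[[-0.5, -0.5], [-0.0, -1.0], [0.5, -1.0], [1.0, -1.0], [2.0, -0.5], [2.5, -0.5], [3.5, -0.5], [4.0, -0.5], [4.5, -0.5], [5.0, -0.0]]
[[549.2, -2.0], [548.5, 1.0]]
end phi 6.1 w -0.15 end cmd [548.56   5.47]
[[-0.0, -1.5], [0.5, -1.5], [1.5, -1.0], [2.5, -1.0], [3.5, -0.5], [4.5, -0.0], [5.0, 0.0], [6.0, 0.0], [6.5, 0.5], [7.0, 0.5]]
[[548.5, -2.0], [548.5, 2.6]]
```

```bash
python3 - <<'E'
from h import *
plan([549.77,-1.45],[(28,10,3.9,3.9,1.4)],np.radians(20.3),-.08)
E
```

```text
end phi 8.9 w -0.15 end cmd [548.43   3.89]
[[1.0, 1.0], [1.0, 0.5], [1.0, 0.5], [1.5, 0.0], [2.0, 0.0], [2.5, 0.0], [3.0, -0.0], [3.0, -0.0], [3.5, -0.0], [4.0, -0.0], [4.5, -0.0], [5.0, -0.0], [5.5, -0.0], [5.5, -0.0]]
[[550.6, -0.3], [549.2, 0.8], [548.5, 3.0]]
```

Call:
carry_out(
  commands=[
    [0,0,0,0,0,0,-1],
    [0,0,0,0,0,0,-1],
    [0,0,0,0.5,0,0,-1],
    [0,0,0,1,0,0,-1],
    [0,0,0,1.5,0,0,-1],
    [0,0,0,2,0,0,-1],
    [0,0,0,2.5,0,0,-1],
    [0,0,0,3,0,0,-1],
    [0,0,0,3.5,0,0,-1],
    [0,0,0,4,0,0,-1],
    [0,0,0,4.5,0,0,-1],
    [0,0,0,5,0,0,-1],
    [0,0,0,5.5,0,0,-1],
    [0,0,0,5.5,0,0,-1],
  ],
)

```text
time_s: 21.2
ee_pos: [548.4, 3.9, 155.0]
ee_rot: [180.0, 0.0, 104.1]
force: [-3.1, 1.3, -4.7]
gripper_width: 24.0
gripper_force: 60.0
```

```bash
python3 - <<'E'
from h import *
est(0)
c=adv([549.77,-1.45],[5.5,0]);print(c)
plan(c,[(15,2,3.8,3.8,1.2)],np.radians(12),-.1)
plan(c,[(10,0,3.8,3.8,1.2)],np.radians(9),-.1)
E
```

```text
t 21.3 pos [548.36   3.82 154.96] f [-3.26  1.26] F 3.50 phi cam [(15.5, 49, 103), (15.7, 49, 103), (15.3, 49, 103)]
a from geometry 21.6, from force 21.6; F from geometry 3.47
[548.434773     3.88546332]
end phi 3.2 w -0.12 end cmd [548.07   7.4 ]
[[-0.5, -0.5], [-0.0, -0.5], [0.0, -0.5], [0.5, -0.5], [1.0, -0.0], [1.5, -0.0], [2.0, -0.0], [2.0, 0.0], [2.5, 0.0], [3.0, 0.5], [3.0, 0.5], [3.5, 0.5]]
[[548.2, 3.4], [548.0, 5.2], [548.0, 7.0]]
end phi 1.4 w -0.09 end cmd [548.19   8.98]
[[0.5, -0.5], [1.0, -0.5], [1.5, -0.0], [2.5, 0.0], [3.0, 0.5], [3.5, 0.5], [3.5, 0.5], [4.0, 1.0], [4.5, 1.0], [4.5, 1.0], [4.5, 1.0], [5.0, 1.0]]
[[547.9, 4.4], [548.2, 7.2], [548.4, 8.7]]
```

```bash
python3 - <<'E'
from h import *
plan([548.43,3.89],[(21,5,3.6,3.7,1.0),(5,0,3.7,3.8,.6)],np.radians(15.2),-.08)
E
```

```text
end phi 1.0 w -0.10 end cmd [548.55   9.59]
[[-1.0, -0.5], [-1.5, -1.0], [-1.5, -1.0], [-1.5, -1.5], [-1.0, -1.5], [-0.5, -1.5], [-0.0, -1.5], [0.0, -1.5], [0.5, -1.0], [1.0, -1.0], [2.0, -0.5], [3.5, 0.0], [4.0, 0.5], [5.0, 1.0], [5.5, 1.5], [5.5, 1.5]]
[[548.3, 2.9], [547.2, 2.9], [547.5, 5.9], [548.6, 9.7]]
```

Call:
carry_out(
  commands=[
    [0,0,0,-0.5,-0.5,0,-1],
    [0,0,0,-1,-1,0,-1],
    [0,0,0,-1.5,-1,0,-1],
    [0,0,0,-1.5,-1.5,0,-1],
    [0,0,0,-1.5,-1.5,0,-1],
    [0,0,0,-1,-1.5,0,-1],
    [0,0,0,-0.5,-1.5,0,-1],
    [0,0,0,0,-1.5,0,-1],
    [0,0,0,0.5,-1,0,-1],
    [0,0,0,1,-1,0,-1],
  ],
)

```text
time_s: 22.35
ee_pos: [547.2, 4.6, 154.9]
ee_rot: [180.0, 0.0, 104.1]
force: [-3.2, 1.6, -4.7]
gripper_width: 23.6
gripper_force: 60.0
```

```bash
python3 - <<'E'
from h import *
est(0)
c=adv([548.43,3.89],[1,-1]);print(c)
plan(c,[(12,2,3.8,3.8,0.8)],np.radians(10.5),-.13)
plan(c,[(9,0,3.8,3.8,0.8)],np.radians(9),-.13)
plan(c,[(7,0,3.8,3.8,0.8)],np.radians(7),-.13)
E
```

```text
t 22.45 pos [547.15   4.65 154.93] f [-3.27  1.04] F 3.43 phi cam [(11.9, 46, 100), (11.7, 46, 100), (11.7, 46, 100)]
a from geometry 15.2, from force 14.3; F from geometry 3.42
[547.21714721   4.61731569]
end phi 3.6 w -0.15 end cmd [547.82   6.32]
[[-1.5, 0.0], [-1.0, 0.5], [-0.5, 0.5], [-0.0, 0.5], [0.5, 0.5], [1.0, 1.0], [1.0, 1.0], [1.5, 1.0]]
[[547.8, 3.3], [547.8, 5.5]]
end phi 1.9 w -0.14 end cmd [548.07   7.41]
[[-1.5, -0.0], [-1.0, 0.0], [-0.0, 0.5], [0.5, 0.5], [1.0, 1.0], [1.5, 1.0], [2.5, 1.5], [2.5, 1.5]]
[[547.5, 3.2], [547.9, 6.6]]
end phi 1.4 w -0.10 end cmd [548.19   8.98]
[[0.5, 1.0], [1.5, 1.0], [2.0, 1.5], [2.5, 1.5], [3.0, 2.0], [3.5, 2.0], [3.5, 2.0], [4.0, 2.0]]
[[547.9, 5.5], [548.3, 8.2]]
```

Call:
carry_out(
  commands=[
    [0,0,0,-1,0,0,-1],
    [0,0,0,-1.5,0.5,0,-1],
    [0,0,0,-1.5,0.5,0,-1],
    [0,0,0,-1.5,0.5,0,-1],
    [0,0,0,-1,0.5,0,-1],
    [0,0,0,-0.5,1,0,-1],
    [0,0,0,0,1,0,-1],
    [0,0,0,0.5,1,0,-1],
  ],
)

```text
time_s: 23.3
ee_pos: [548.0, 5.4, 155.0]
ee_rot: [180.0, 0.0, 104.1]
force: [-3.7, 1.2, -4.7]
gripper_width: 23.7
gripper_force: 60.0
```

```bash
python3 - <<'E'
from h import *
est(0)
c=adv([547.22,4.62],[.5,1]);print(c)
for p in (8,6.5,5): plan(c,[(p,0,3.7,3.7,0.6)],np.radians(p),-.12)
E
```

```text
t 23.4 pos [548.     5.4  154.94] f [-3.71  1.57] F 4.03 phi cam [(9.4, 44, 99), (9.9, 44, 99), (9.4, 44, 99)]
a from geometry 11.8, from force 17.3; F from geometry 3.71
[548.06869997   5.34781067]
end phi 2.6 w -0.17 end cmd [547.34   6.2 ]
[[-1.0, -1.0], [-1.0, -1.0], [-0.5, -1.0], [-0.0, -1.0], [0.5, -0.5], [1.0, -0.5]]
[[547.2, 3.9], [547.4, 6.2]]
end phi 2.0 w -0.13 end cmd [547.46   7.77]
[[0.5, -0.5], [1.0, -0.5], [1.0, -0.5], [1.5, -0.0], [2.0, 0.0], [2.5, 0.0]]
[[547.5, 5.7], [547.7, 7.6]]
end phi 1.3 w -0.09 end cmd [548.19   8.99]
[[2.0, 0.5], [2.5, 0.5], [3.0, 0.5], [3.0, 0.5], [3.5, 1.0], [3.5, 1.0]]
[[547.8, 7.5], [548.1, 9.1]]
```

```bash
sed -i 's/^O=np.array(\[678,-22.5\])/O=np.array([678,-24.])/' h.py
python3 - <<'E'
from h import *
plan([548.07,5.35],[(13,4,3.7,3.7,.8),(4,1,3.7,3.7,.6)],np.radians(9.3),-.05)
E
```

```text
end phi 1.2 w -0.07 end cmd [548.68   9.11]
[[-0.5, 0.0], [-1.0, -0.5], [-1.0, -0.5], [-1.5, -1.0], [-1.5, -1.0], [-1.0, -1.0], [-1.0, -1.0], [-0.5, -1.0], [0.5, -0.5], [1.5, 0.0], [2.0, 0.5], [3.0, 1.0], [3.5, 1.0], [3.5, 1.5]]
[[548.2, 4.9], [547.5, 4.0], [548.1, 7.6]]
```

Call:
carry_out(
  commands=[
    [0,0,0,-1,0,0,-1],
    [0,0,0,-1.5,-0.5,0,-1],
    [0,0,0,-2,-0.5,0,-1],
    [0,0,0,-2,-1,0,-1],
    [0,0,0,-2,-1,0,-1],
    [0,0,0,-1.5,-1,0,-1],
    [0,0,0,-1,-1,0,-1],
    [0,0,0,-0.5,-1,0,-1],
  ],
)

```text
time_s: 24.25
ee_pos: [547.2, 4.6, 154.9]
ee_rot: [180.0, 0.0, 104.1]
force: [-2.9, 1.9, -4.2]
gripper_width: 24.0
gripper_force: 60.0
```

```bash
python3 - <<'E'
from h import *
est(0)
c=adv([548.07,5.35],[-.5,-1]);print(c)
for p in (6.5,5,3.5): plan(c,[(p,0,3.7,3.7,0.6)],np.radians(p),-.10)
E
```

```text
t 24.35 pos [547.19   4.63 154.96] f [-2.99  1.38] F 3.30 phi cam [(8.7, 44, 102), (8.8, 43, 98), (8.5, 43, 98)]
a from geometry 10.9, from force 18.5; F from geometry 3.50
[547.22130003   4.62218933]
end phi 2.1 w -0.14 end cmd [547.46   5.71]
[[-0.5, 0.0], [-0.5, 0.0], [-0.0, 0.0], [0.5, 0.5], [0.5, 0.5], [1.0, 0.5]]
[[547.4, 4.0], [547.7, 5.8]]
end phi 1.5 w -0.10 end cmd [548.07   7.41]
[[1.0, 1.0], [1.5, 1.0], [1.5, 1.0], [2.0, 1.0], [2.0, 1.5], [2.5, 1.5]]
[[547.7, 5.8], [548.0, 7.3]]
end phi 0.8 w -0.06 end cmd [548.31   8.5 ]
[[2.5, 1.5], [3.0, 2.0], [3.5, 2.0], [3.5, 2.0], [3.5, 2.0], [3.5, 2.0]]
[[548.1, 7.6], [548.4, 8.7]]
```

```bash
sed -i 's/^O=np.array(\[678,-24.\])/O=np.array([678,-26.5])/' h.py
python3 - <<'E'
from h import *
plan([547.2,4.6],[(14,4,3.5,3.6,.7),(4,1,3.6,3.7,.7)],np.radians(8.6),-.02)
E
```

```text
end phi 0.9 w -0.06 end cmd [548.53   7.51]
[[-0.0, 1.0], [-1.5, 0.0], [-2.5, -0.5], [-3.0, -1.0], [-3.5, -1.0], [-3.5, -1.5], [-3.5, -1.5], [-2.5, -0.5], [-1.0, -0.0], [0.0, 0.5], [1.0, 1.0], [1.5, 1.5], [2.0, 2.0], [2.5, 2.0]]
[[548.0, 4.7], [546.8, 0.7], [548.1, 5.8]]
```

Call:
carry_out(
  commands=[
    [0,0,0,-0.5,0,0,-1],
    [0,0,0,-1.5,0,0,-1],
    [0,0,0,-2.5,-0.5,0,-1],
    [0,0,0,-3,-1,0,-1],
    [0,0,0,-3.5,-1,0,-1],
    [0,0,0,-3.5,-1,0,-1],
    [0,0,0,-3.5,-1,0,-1],
    [0,0,0,-3,-0.5,0,-1],
    [0,0,0,-2,0,0,-1],
    [0,0,0,-1,0,0,-1],
  ],
)

```text
time_s: 25.4
ee_pos: [547.4, 3.7, 154.9]
ee_rot: [180.0, 0.0, 104.1]
force: [-4.0, 1.3, -4.4]
gripper_width: 23.6
gripper_force: 60.0
```

```bash
python3 - <<'E'
from h import *
est(0)
c=adv([547.2,4.6],[-1,0]);print(c)
for p in (5,3.5,2): plan(c,[(p,0,3.8,3.8,0.6)],np.radians(p),-.10)
E
```

```text
t 25.5 pos [547.37   3.76 154.95] f [-4.26  1.04] F 4.39 phi cam [(4.5, 38, 93), (3.8, 37, 92), (3.4, 37, 92)]
a from geometry 3.3, from force 2.6; F from geometry 3.59
[547.44276855   3.62991576]
end phi 1.5 w -0.10 end cmd [548.29   4.36]
[[-0.5, 0.5], [-0.5, 0.5], [-0.0, 1.0], [0.0, 1.0], [0.5, 1.0], [0.5, 1.0]]
[[548.1, 3.2], [548.4, 4.6]]
end phi 0.9 w -0.06 end cmd [548.9    6.06]
[[1.0, 1.5], [1.5, 1.5], [1.5, 1.5], [2.0, 2.0], [2.0, 2.0], [2.0, 2.0]]
[[548.5, 5.0], [548.7, 6.1]]
end phi 0.2 w -0.02 end cmd [549.02   7.63]
[[2.5, 2.0], [3.0, 2.5], [3.5, 2.5], [3.5, 2.5], [3.5, 2.5], [3.5, 2.5]]
[[548.9, 6.7], [549.1, 7.6]]
```

Call:
carry_out(
  commands=[
    [0,0,0,1,0.5,0,-1],
    [0,0,0,2,1,0,-1],
    [0,0,0,2.5,1.5,0,-1],
    [0,0,0,3,1.5,0,-1],
    [0,0,0,3,1.5,0,-1],
  ],
)

```text
time_s: 26.05
ee_pos: [548.1, 6.9, 154.9]
ee_rot: [180.0, 0.0, 104.1]
force: [-4.3, 0.7, -3.9]
gripper_width: 23.9
gripper_force: 60.0
```

```bash
python3 - <<'E'
from h import *
est(0)
c=adv([547.44,3.63],[3,1.5]);print(c)
for p in (3,1,-1,-3): plan(c,[(0,0,3.7,3.7,0.5)],np.radians(p),0)
E
```

```text
t 26.15 pos [548.09   6.83 154.92] f [-4.01  0.66] F 4.06 phi cam [(0.7, 36, 93), (0.7, 36, 93), (0.7, 36, 93)]
a from geometry 0.2, from force -4.9; F from geometry 3.60
[548.16682072   6.90440554]
end phi 0.8 w -0.09 end cmd [548.29   6.42]
[[-5.0, -2.0], [-4.0, -1.5], [-3.0, -1.0], [-2.0, -0.5], [-0.5, 0.0]]
[[547.3, 1.7]]
end phi 0.3 w -0.03 end cmd [548.53   7.51]
[[-1.0, -0.0], [-0.5, 0.0], [-0.5, 0.0], [0.0, 0.5], [0.5, 0.5]]
[[548.3, 6.0]]
end phi -0.3 w 0.03 end cmd [549.26   8.72]
[[3.0, 2.0], [2.5, 2.0], [2.5, 1.5], [2.0, 1.5], [1.5, 1.5]]
[[549.4, 10.2]]
end phi -0.8 w 0.09 end cmd [549.5    9.82]
[[6.5, 4.5], [6.0, 4.0], [5.0, 3.0], [3.5, 2.5], [2.5, 2.0]]
[[550.7, 14.5]]
```

Call:
carry_out(
  commands=[
    [0,0,0,0,0,0,-1],
    [0,0,0,0,0,0,-1],
    [0,0,0,0,0,0,-1],
    [0,0,0,0.5,0,0,-1],
    [0,0,0,0.5,0,0,-1],
    [0,0,0,0.5,0,0,-1],
    [0,0,0,0.5,0,0,-1],
  ],
)

```text
time_s: 26.9
ee_pos: [548.0, 7.3, 154.9]
ee_rot: [180.0, 0.0, 104.1]
force: [-3.5, 0.2, -4.1]
gripper_width: 23.4
gripper_force: 60.0
```

```bash
python3 - <<'E'
from h import *
est(0)
E
```

```text
t 27.0 pos [547.99   7.33 154.93] f [-3.82  0.71] F 3.88 phi cam [(0.2, 36, 93), (-0.0, 35, 92), (-1.1, 35, 95)]
a from geometry -0.7, from force -4.5; F from geometry 3.54
```

Call:
carry_out(
  commands=[
    [0,0,0,0.5,0,0,-1],
    [0,0,0,1.5,0.5,0,-1],
    [0,0,0,1.5,0.5,0,-1],
    [0,0,0,1.5,0.5,0,-1],
    [0,0,0,1.5,0.5,0,-1],
    [0,0,0,1.5,0.5,0,-1],
  ],
)

```text
time_s: 27.65
ee_pos: [548.1, 8.9, 155.0]
ee_rot: [180.0, 0.0, 104.1]
force: [-5.0, -0.2, -4.6]
gripper_width: 24.0
gripper_force: 60.0
```

```bash
python3 - <<'E'
from h import *
est(0)
E
```

```text
t 27.75 pos [548.12   8.89 154.94] f [-3.93 -0.02] F 3.93 phi cam [(-1.7, 34, 93), (-1.7, 34, 93), (-1.5, 34, 93)]
a from geometry -2.6, from force -17.1; F from geometry 3.46
```

Call:
carry_out(
  commands=[
    [0,0,0,2.5,0.5,0,-1],
    [0,0,0,4.5,1,0,-1],
    [0,0,0,4.5,1,0,-1],
    [0,0,0,4,0.5,0,-1],
    [0,0,0,3,0.5,0,-1],
    [0,0,0,2,0.5,0,-1],
    [0,0,0,1.5,0,0,-1],
  ],
)

```text
time_s: 28.5
ee_pos: [547.7, 10.2, 154.9]
ee_rot: [-180.0, 0.0, 104.1]
force: [-3.0, 1.8, -5.0]
gripper_width: 23.7
gripper_force: 60.0
```

```bash
python3 - <<'E'
from h import *
est(0)
E
```

```text
t 28.6 pos [547.67  10.18 154.94] f [-3.58  1.5 ] F 3.88 phi cam [(-1.2, 34, 90), (-0.1, 35, 92), (0.0, 35, 92)]
a from geometry 1.1, from force 7.6; F from geometry 3.28
```

Call:
carry_out(
  commands=[
    [0,0,0,-0.5,0.5,0,-1],
    [0,0,0,-1,0.5,0,-1],
    [0,0,0,-1.5,0.5,0,-1],
    [0,0,0,-1.5,0.5,0,-1],
    [0,0,0,-1.5,0.5,0,-1],
    [0,0,0,-1.5,0.5,0,-1],
  ],
)

```text
time_s: 29.25
ee_pos: [548.5, 9.0, 154.9]
ee_rot: [-180.0, 0.0, 104.1]
force: [-2.9, 0.7, -4.8]
gripper_width: 23.8
gripper_force: 60.0
```

```bash
python3 - <<'E'
from h import *
est(0)
E
```

```text
t 29.35 pos [548.55   9.05 154.93] f [-3.59  0.76] F 3.67 phi cam [(-0.4, 35, 92), (-1.1, 34, 90), (-0.0, 35, 92)]
a from geometry -0.1, from force -3.5; F from geometry 3.56
```

Call:
carry_out(
  commands=[
    [0,0,0,0.5,0,0,-1],
    [0,0,0,0.5,0,0,-1],
    [0,0,0,0.5,0,0,-1],
    [0,0,0,0.5,0,0,-1],
    [0,0,0,0.5,0,0,-1],
    [0,0,0,0.5,0,0,-1],
  ],
)

```text
time_s: 30.0
ee_pos: [548.5, 9.5, 154.9]
ee_rot: [-180.0, 0.0, 104.1]
force: [-3.9, 0.6, -4.5]
gripper_width: 23.4
gripper_force: 60.0
```

```bash
python3 - <<'E'
from h import *
est(0)
E
```

```text
t 30.1 pos [548.46   9.5  154.91] f [-3.43  0.38] F 3.46 phi cam [(-1.1, 34, 90), (-1.1, 34, 90), (-1.5, 34, 93)]
a from geometry -1.0, from force -9.7; F from geometry 3.51
```

Call:
carry_out(
  commands=[
    [0,0,0,2,0.5,0,-1],
    [0,0,0,3.5,1,0,-1],
    [0,0,0,3.5,1,0,-1],
    [0,0,0,3,1,0,-1],
    [0,0,0,2,0.5,0,-1],
    [0,0,0,1,0.5,0,-1],
    [0,0,0,0.5,0.5,0,-1],
  ],
)

```text
time_s: 30.85
ee_pos: [548.8, 9.9, 154.9]
ee_rot: [-180.0, 0.0, 104.0]
force: [-3.7, 0.8, -5.1]
gripper_width: 23.8
gripper_force: 60.0
```

```bash
python3 - <<'E'
from h import *
est(0)
E
```

```text
t 30.95 pos [548.77   9.96 154.93] f [-3.98  1.2 ] F 4.16 phi cam [(-0.0, 35, 92), (-0.4, 35, 92), (-0.3, 35, 92)]
a from geometry 0.8, from force 1.5; F from geometry 3.55
```

Call:
carry_out(
  commands=[
    [0,0,0,-0.5,0,0,-1],
    [0,0,0,-0.5,0,0,-1],
    [0,0,0,-0.5,0,0,-1],
    [0,0,0,-0.5,0,0,-1],
    [0,0,0,-0.5,0,0,-1],
    [0,0,0,-0.5,0,0,-1],
  ],
)

```text
time_s: 31.6
ee_pos: [548.9, 9.7, 154.9]
ee_rot: [-180.0, 0.0, 104.1]
force: [-4.6, 0.9, -4.8]
gripper_width: 23.6
gripper_force: 60.0
```

```bash
python3 - <<'E'
from h import *
est(0)
s=[548.6,9.45]
plan(s,[(0,-15,3.5,3.9,1.4),(-15,-22,3.9,4.1,.6)],np.radians(-.6),0)
plan(s,[(-1,-15,3.5,3.9,1.4),(-15,-22,3.9,4.1,.6)],np.radians(-1.2),0)
E
```

```text
t 31.7 pos [548.95   9.64 154.94] f [-4.48  0.74] F 4.54 phi cam [(-1.1, 35, 92), (-0.0, 35, 92), (0.0, 35, 92)]
a from geometry 1.2, from force -5.6; F from geometry 3.62
end phi -12.6 w -0.15 end cmd [552.97   8.48]
[[-1.0, -0.5], [-2.5, -1.0], [-3.5, -1.5], [-4.5, -2.0], [-5.0, -2.0], [-5.5, -2.0], [-5.5, -2.0], [-5.5, -1.5], [-5.0, -1.5], [-5.0, -1.0], [-4.5, -0.5], [-4.0, 0.0], [-3.5, 0.5], [-3.5, 1.0], [-3.0, 1.5], [-3.0, 2.0], [-2.5, 2.5], [-2.5, 3.0], [-2.5, 3.5], [-2.0, 4.0]]
[[548.2, 8.3], [547.9, 3.7], [549.2, 4.9], [551.2, 7.1]]
end phi -12.6 w -0.15 end cmd [552.97   8.48]
[[-1.0, -0.5], [-2.0, -1.0], [-3.0, -1.5], [-4.0, -2.0], [-4.5, -2.0], [-5.0, -2.0], [-5.0, -1.5], [-5.0, -1.5], [-5.0, -1.0], [-4.5, -0.5], [-4.0, -0.5], [-4.0, 0.0], [-3.5, 0.5], [-3.0, 1.0], [-3.0, 1.5], [-3.0, 2.0], [-2.5, 2.5], [-2.5, 3.0], [-2.5, 3.5], [-2.0, 4.0]]
[[548.3, 8.4], [548.0, 4.1], [549.3, 5.3], [551.3, 7.2]]
```

Call:
carry_out(
  commands=[
    [0,0,0,-1,-0.5,0,-1],
    [0,0,0,-2.5,-1,0,-1],
    [0,0,0,-3.5,-1.5,0,-1],
    [0,0,0,-4.5,-2,0,-1],
    [0,0,0,-5,-2,0,-1],
    [0,0,0,-5.5,-2,0,-1],
    [0,0,0,-5.5,-2,0,-1],
    [0,0,0,-5.5,-1.5,0,-1],
    [0,0,0,-5,-1.5,0,-1],
    [0,0,0,-5,-1,0,-1],
    [0,0,0,-4.5,-0.5,0,-1],
    [0,0,0,-4,0,0,-1],
  ],
)

```text
time_s: 32.95
ee_pos: [549.9, 5.8, 154.9]
ee_rot: [-180.0, 0.0, 104.1]
force: [-4.1, 1.1, -4.4]
gripper_width: 23.6
gripper_force: 60.0
```

```bash
python3 - <<'E'
from h import *
est(0)
c=adv([548.95,9.65],[-4,0]); print(c)
for p in (4,6,8): plan(c,[(-p*2+1,-23,3.8,4.1,1.2)],np.radians(-p),-.12)
E
```

```text
t 33.05 pos [549.99   5.85 154.96] f [-4.28  0.48] F 4.30 phi cam [(-6.9, 31, 96), (-7.3, 30, 96), (-7.6, 30, 96)]
a from geometry -14.8, from force -16.0; F from geometry 3.84
[549.92107418   5.76966304]
end phi -12.8 w -0.18 end cmd [553.07   7.59]
[[2.0, 0.5], [1.5, 0.5], [1.0, 0.0], [0.5, 0.0], [0.0, 0.5], [-0.0, 0.5], [-0.5, 1.0], [-0.0, 1.0], [-0.0, 1.5], [0.0, 2.0], [0.5, 3.0], [1.0, 3.5]]
[[549.7, 8.0], [550.4, 5.8], [552.5, 6.9]]
end phi -13.5 w -0.13 end cmd [553.68   9.29]
[[2.0, 0.5], [2.0, 1.0], [2.0, 1.0], [1.5, 1.5], [1.5, 1.5], [1.5, 2.0], [1.5, 2.0], [1.5, 2.5], [1.5, 3.0], [2.0, 3.5], [2.0, 4.0], [2.5, 4.5]]
[[550.1, 7.9], [551.3, 7.7], [553.1, 8.7]]
end phi -14.3 w -0.09 end cmd [553.8   10.86]
[[2.0, 1.0], [2.0, 1.5], [2.5, 2.0], [3.0, 2.5], [3.0, 3.0], [3.0, 3.0], [3.5, 3.5], [3.5, 4.0], [3.5, 4.0], [3.5, 4.5], [3.5, 5.0], [4.0, 5.0]]
[[550.6, 7.8], [552.2, 9.6], [553.7, 10.5]]
```

```bash
python3 - <<'E'
from h import *
plan([549.92,5.77],[(-15,-33,3.9,4.2,1.6)],np.radians(-7.6),-.12)
E
```

```text
end phi -20.3 w -0.14 end cmd [557.32  11.23]
[[0.5, 1.0], [0.5, 1.0], [0.5, 1.5], [1.0, 2.0], [1.0, 2.5], [1.5, 3.0], [2.0, 3.5], [2.0, 4.0], [2.0, 4.5], [2.5, 5.0], [2.5, 6.0], [3.0, 6.5], [3.0, 7.0], [3.0, 7.5], [3.0, 8.0], [3.5, 8.5]]
[[550.6, 6.4], [552.6, 8.0], [554.9, 9.7], [557.4, 11.0]]
```

Call:
carry_out(
  commands=[
    [0,0,0,0.5,0.5,0,-1],
    [0,0,0,0.5,1,0,-1],
    [0,0,0,0.5,1.5,0,-1],
    [0,0,0,1,2,0,-1],
    [0,0,0,1,2.5,0,-1],
    [0,0,0,1.5,3,0,-1],
    [0,0,0,2,3.5,0,-1],
    [0,0,0,2,4,0,-1],
    [0,0,0,2,4.5,0,-1],
    [0,0,0,2.5,5,0,-1],
    [0,0,0,2.5,6,0,-1],
    [0,0,0,3,6.5,0,-1],
    [0,0,0,3,7,0,-1],
    [0,0,0,3,7.5,0,-1],
    [0,0,0,3,8,0,-1],
    [0,0,0,3.5,8.5,0,-1],
  ],
)

```text
time_s: 34.7
ee_pos: [557.3, 11.2, 154.9]
ee_rot: [-180.0, 0.0, 104.1]
force: [-4.3, -0.1, -4.3]
gripper_width: 23.7
gripper_force: 60.0
```

```bash
python3 - <<'E'
from h import *
est(0)
for p,a in ((19,31),(21,34)): plan([557.32,11.23],[(-a,-46,4.2,4.4,1.4)],np.radians(-p),-.12)
E
```

```text
t 34.8 pos [557.37  11.28 154.91] f [-3.98  0.2 ] F 3.98 phi cam [(-21.0, 20, 96), (-21.4, 19, 92), (-21.6, 19, 92)]
a from geometry -34.7, from force -33.5; F from geometry 4.03
end phi -29.3 w -0.12 end cmd [563.99  13.41]
[[-0.0, -0.5], [-0.0, 0.0], [-0.0, 1.0], [0.0, 1.5], [0.0, 2.0], [0.5, 2.5], [0.5, 3.0], [0.5, 3.5], [0.5, 4.5], [0.5, 5.0], [0.5, 5.5], [0.5, 6.0], [0.5, 6.5], [0.5, 7.0]]
[[557.1, 11.0], [559.7, 12.2], [562.5, 13.0]]
end phi -29.6 w -0.10 end cmd [564.35  14.02]
[[0.0, 1.0], [0.5, 1.5], [0.5, 2.0], [1.0, 2.5], [1.0, 3.0], [1.0, 3.5], [1.0, 4.0], [1.0, 4.5], [1.0, 5.0], [1.0, 5.5], [1.0, 6.0], [1.0, 6.5], [1.0, 7.0], [1.0, 7.5]]
[[558.3, 11.6], [560.7, 13.2], [563.0, 13.7]]
```

Call:
carry_out(
  commands=[
    [0,0,0,0,0.5,0,-1],
    [0,0,0,0.5,1,0,-1],
    [0,0,0,0.5,1.5,0,-1],
    [0,0,0,1,2,0,-1],
    [0,0,0,1,2.5,0,-1],
    [0,0,0,1,3,0,-1],
    [0,0,0,1,3.5,0,-1],
    [0,0,0,1,4,0,-1],
    [0,0,0,1,4.5,0,-1],
    [0,0,0,1,5.5,0,-1],
    [0,0,0,1,6,0,-1],
    [0,0,0,1,6.5,0,-1],
    [0,0,0,1,7,0,-1],
    [0,0,0,1,7.5,0,-1],
  ],
)

```text
time_s: 36.25
ee_pos: [564.4, 14.0, 154.9]
ee_rot: [180.0, 0.0, 104.1]
force: [-4.9, -0.1, -4.8]
gripper_width: 23.8
gripper_force: 60.0
```

```bash
python3 - <<'E'
from h import *
est(0)
plan([564.35,14.0],[(-46,-51,4.4,4.4,.6),(-51,-51,4.4,4.4,.8)],np.radians(-30),-.08)
E
```

```text
t 36.35 pos [564.46  14.02 154.93] f [-4.92 -0.24] F 4.92 phi cam [(-29.4, 11, 83), (-29.8, 10, 72), (-30.1, 10, 75)]
a from geometry -46.2, from force -47.6; F from geometry 4.38
end phi -33.9 w 0.01 end cmd [567.87  16.43]
[[0.5, 1.0], [0.0, 1.0], [-0.0, 1.5], [-0.5, 1.5], [-1.0, 2.0], [-1.0, 2.0], [-0.5, 2.5], [0.0, 3.0], [0.5, 3.5], [1.0, 3.5], [1.0, 3.5], [1.5, 4.0], [1.5, 4.0], [1.5, 4.0]]
[[565.0, 14.5], [566.7, 13.4], [567.7, 16.0]]
```

Call:
carry_out(
  commands=[
    [0,0,0,0,0.5,0,-1],
    [0,0,0,0,1,0,-1],
    [0,0,0,0,1.5,0,-1],
    [0,0,0,-0.5,1.5,0,-1],
    [0,0,0,-0.5,2,0,-1],
    [0,0,0,-0.5,2,0,-1],
    [0,0,0,0,2.5,0,-1],
    [0,0,0,0.5,3,0,-1],
    [0,0,0,1,3.5,0,-1],
    [0,0,0,1.5,3.5,0,-1],
    [0,0,0,1.5,3.5,0,-1],
    [0,0,0,1.5,4,0,-1],
    [0,0,0,1.5,4,0,-1],
    [0,0,0,1.5,4,0,-1],
    [0,0,0,1.5,4,0,-1],
    [0,0,0,1.5,4,0,-1],
    [0,0,0,1.5,4,0,-1],
  ],
)

```text
time_s: 38.1
ee_pos: [567.9, 16.4, 155.0]
ee_rot: [180.0, 0.0, 104.1]
force: [-4.8, -1.4, -5.2]
gripper_width: 23.5
gripper_force: 60.0
```

```bash
python3 - <<'E'
from h import *
est(0)
im=cv2.imread('pics/last.png'); cv2.imwrite('pics/fin.png',cv2.resize(im[130:330,180:430],None,fx=2.5,fy=2.5))
E
```

```text
t 38.2 pos [567.87  16.44 154.94] f [-4.48 -0.67] F 4.53 phi cam [(None, 6, 0), (None, 6, 0), (None, 6, 0)]
```

View pics/fin.png

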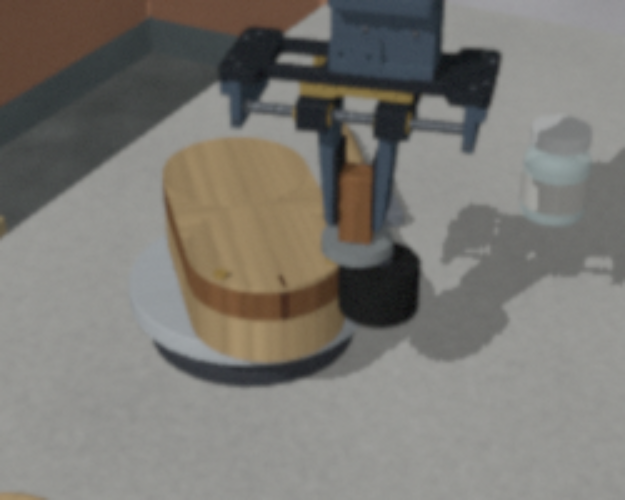

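```bash
python3 - <<'E'
from h import *
S=cam('side')
A=onz(S,[(301.4,237.2),(325.8,233.2)],115)[:,:2];B=onz(S,[(268.8,239.2),(292.4,242)],115)[:,:2]
an=lambda v:np.degrees(np.arctan2(v[1],v[0]))
print('pair',an(B[1]-B[0])-an(A[1]-A[0]),'pin1 about O',an(B[0]-O)-an(A[0]-O),'seam about O',an(B[1]-O)-an(A[1]-O))
for p in (-32,-34,-36):
    p=np.radians(p);v=np.array([567.87,16.44])-E_of(p);print(np.degrees(p),(np.degrees(np.radians(TH0)+p+np.pi-np.arctan2(v[1],v[0]))+180)%360-180,(R0-np.hypot(*v))/4, 'F sin a needed',.35*p/.06)
s=state();print(s['force'],s['ee_rot'],s['qvel'].round(2))
E
```

```text
pair -29.06155335222195 pin1 about O -33.850821243128166 seam about O -34.49990432142286
-32.0 -47.77914539603722 4.820875457252267 F sin a needed -3.2579479370560818
-34.0 -50.895963984354296 4.423694837136374 F sin a needed -3.4615696831220872
-36.0 -53.917856004236114 4.008818990598677 F sin a needed -3.665191429188092
[-4.25162685 -0.53282917 -5.24211638] [1.79999914e+02 6.23027473e-03 1.04059619e+02] [-0.06 -0.03 -0.06 -0.02 -0.   -0.05]
```

Call:
carry_out(
  commands=[
    [0,0,0,0,0,0,-1],
    [0,0,0,0,0,0,-1],
    [0,0,0,0,0,0,-1],
    [0,0,0,0,0,0,-1],
    [0,0,0,0,0,0,-1],
    [0,0,0,0,0,0,-1],
    [0,0,0,0,0,0,-1],
    [0,0,0,0,0,0,-1],
  ],
)

```text
time_s: 39.05
ee_pos: [567.8, 16.5, 154.9]
ee_rot: [-180.0, 0.0, 104.1]
force: [-3.5, -0.5, -5.6]
gripper_width: 23.8
gripper_force: 60.0
```

```bash
python3 - <<'E'
from h import *
a=cv2.imread('pics/last.png').astype(int); b=grab_frame('side')[:,:,::-1].astype(int)
print('changed px',(abs(a-b).max(2)>40)[180:290,220:345].sum(), state()['force'])
print(workorder.job_done())
E
```

```text
changed px 0 [-4.7789798  -0.22579997 -5.53769283]
the job is handed in; nothing more can be done
None
```

I handed the job in at about 39 s with the roller held upright and pressed at about 4.4 N on the second pin and the box at rest; by my estimates it pressed about 5 s at the first pin and 6 s at the seam, at 3.3–5.4 N after the initial ramp, but no verdict came back.

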